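Clamp a gift carton in the ratchet clamp

ROBOT

A 6-joint arm with a two-finger parallel gripper is mounted at the origin on the work surface. World frame = base frame: x ahead of the robot, y to its left, z up, the work surface at z = 0. Lengths are in m, angles in rad, forces in N, time in s.
With the tool pointing down it reaches from about 0.25 to 0.775 m from the base axis. Payload 4 kg.
Tool frame: the origin (TCP) lies midway between the tips of the shut fingers; the grasp point (between the pads) lies 19 mm behind it; z points along the fingers, y is the line along which they close (so a half turn about z gives the same grasp; the last joint's range is limited). The gripper opens to 94 mm and grips with 3 to 60 N. Pads are 16 mm wide; open, the fingers measure 119 mm over their backs; the gripper's body (75 mm by 177 mm) begins 78 mm behind the grasp point.
Start: joints at [-1.408, 0.087, 1.371, -0, 1.684, -0.103], TCP at [0.144, -0.531, 0.181] pointing down, gripper open.
Joint ranges: [-3.1, 3.1], [-0.76, 2.03], [0.27, 2.55], [-1.08, 4.22], [0.17, 2.65], [-2.57, 2.57]. Speed limits (rad/s): [2.79, 2.79, 3.14, 3.14, 3.14, 3.14].

INTERFACE

Orientations are given as a unit quaternion [x, y, z, w].
In Python, from plant import bot, vision gives the robot as it stands.
- The arm moves only by the tool step_arm, never from a script. Its argument "commands" is a list that holds one entry, the list of rows, each a list of 4 numbers: the shift along the tool's x, y, z in m, then the turn about the tool's z in degrees. A call has 1 to 12 rows; each row shifts and turns the commanded pose from where the row before left it, along the tool's axes as they then stand; what a row does not reach is not made up. A row lasts 1/10 s, in which the tool goes at most 50 mm and 8.59 degrees, less where a joint would pass 70% of its speed; a pose out of reach is approached as far as the arm can. A call is refused whole if a number of a shift passes 0.05 or a number of a turn 8.59, either way. A call with a gripper value outside its range is refused whole. "claw" is the closure, from -1 (fully open) to 1 (shut), set as the call begins (left out, the last holds). The fingers move at their own pace and stop on an object; the grip force is fixed at half the most. Time passes only in rows, so rows that do not move let the fingers close. It gives the time, the measured TCP pose, the force, the opening and the grip force at its end, in the units of the state.
- bot.sense(): the state, without advancing time (a new reading comes with each control period).
- vision.snapshot(name): name is "scene" or "top" or "wrist"; returns the picture (480x640x3 uint8, blue, green, red); there is no depth.
- vision.calibration(name): a dict with "camera_matrix" (3x3 intrinsics, pixels), "rvec" (rotation vector, rad) and "tvec" (3), from world to camera coordinates, as OpenCV has them; the wrist camera has in their place "hand_eye" (4x4, takes a point from camera to tool coordinates, whose origin is the TCP and whose axes are the flange's). Camera axes: x right, y down, z forward; pixel columns grow to the right and rows downward; lengths in m; the calibration is good to about 2 mm. A picture is of the moment at which its call begins: read the wrist's pose just before it. calibration takes no time and is no camera call.
- bot.hand_in(): hands the job in; it is judged then, once.
The state is a dict: "clock": time; "qpos": joint angles; "qvel": joint speeds; "joint_efforts": joint torques, N m; "ee_pos": TCP position; "tcp_rot": TCP orientation; "force": force on the tool from outside, world axes, zero at the start; "wrist_torque": the same for the moment, N m; "opening": finger opening in m; "gripper_force": force on a finger pad.
Only numpy, scipy, OpenCV 4.12 (cv2) and the standard library are available. Lean on these libraries where they do the work, as an engineer would, in place of code of your own. Each camera call takes 0.05 s, during which the arm holds its last target. There are 200 camera calls.

TASK

Stand the tall gift carton upright on the bed of the ratchet clamp, squarely between the sprung jaw and the fixed stop with its narrow side along the clamp, and let go of it. Then turn the black knob clockwise, tooth by tooth, until the jaw presses the carton against the stop with about 14 N (at least 8, and not over 20, which would crush it). Let go of the knob with the pawl caught behind that tooth, so that the carton stays clamped, and leave the other goods on the bench where they are.

Things in the scene. Friction and masses are not known exactly. Their poses are not given: they have to be found in the camera images.
- carton: tall kraft cardboard gift carton, the only tall one: 56 mm (own x) by 44 mm (own y) by 100 mm high (own z), about 0.2 kg. Origin at the centre of its underside. The 56 mm measure is the one to grip across from above, with the fingers on the two faces that look along own x.
- clamp: ratchet clamp, fixed: dark steel base plate 120 mm (own x) by 310 mm (own y, from -140 to +170), 12 mm thick; origin on the bench. Along own y from - to +: L-shaped stop with the bed, the jaw, the grey carriage plate behind it, the ratchet wheel with the knob. Clockwise turns drive the carriage and the jaw to own -y, 6.0 mm per tooth (15.3 mm per rad).
- bed_spot (a point): on top of the bed (18 mm above the bench), axes as the clamp's. A carton here with its own y along the clamp's (either way round) is clear of jaw and stop. Jaw face: at the start 27 mm from here to +y, 56 mm wide, 22 to 70 mm above the bench. Stop: grey upright 70 mm wide, top 76 mm above the bench; its inner face is 27 to 53 mm from here to -y, different each time and not measured.
- spring (a point): middle of the 30 mm spring gap between jaw (-y) and carriage plate (+y, 70 mm wide, top 68 mm above the bench) at the start. Springs 1.2 N/mm in all, no preload. Once jaw and carton meet the stop each further tooth shortens the gap by 6 mm, adding 7 N; the knob, held just past a caught tooth, resists with 15.3 mNm per N of jaw force (up to 40 mNm more while a tooth lifts the pawl).
- knob_grip (a point): on the knob's axis, half way up its grip, 74 mm above the bench. The knob is an upright black bar 64 mm long, 16 mm thick, 58 to 88 mm above the bench, on the steel ratchet wheel (45 mm tip radius, top 42 mm above the bench, axis at the clamp's own (0, 100) mm). The point's x axis runs along the bar and turns with it; at the start it is along the clamp's own x.
- wheel (a joint): angle of wheel and knob, rad, 0 at the start, growing clockwise seen from above. 16 teeth, one every 0.393 rad: at 0.1 rad beyond a multiple of 0.393 that tooth is surely caught; let go under load, the wheel falls back onto the pawl to about 0.02 rad beyond the multiple (the jaw force drops by about 1.3 N) and no farther.
- pawl (a joint): angle of the sprung brass pawl at the wheel's far (+y) side, rad: near 0 when it is down in a tooth gap, rising to about 0.2 as a tooth passes under it, then snapping back.
- flat_carton: bystander: low square carton 80 x 80 x 26 mm; origin at the centre of its underside.
- cube_carton: bystander: cube carton of 60 mm; origin at the centre of its underside.
- jar_a: bystander: cream jar with a metal lid, 54 mm across, 45 mm high, nearer the robot; origin at the centre of its underside.
- jar_b: bystander: a jar like it on the far side of the clamp.
- vial_a: bystander: amber vial with a metal cap, 26 mm across, 67 mm high, on the right; origin at the centre of its underside.
- vial_b: bystander: a vial like it on the left.
- tape_roll: bystander: roll core lying flat, 96 mm across, 48 mm high; origin at the centre of its underside.
Mind the look-alikes: they are no part of the job. Leave any green or purple look-alike of the carton alone.

How it is judged:
On the way, in this order (a step that is already met when the one before it is completed fails the run):
1. the carton stands upright and square on the bed between jaw and stop, let go (y of carton in the frame of clamp between -0.08 and -0.03 m and x of carton in the frame of clamp between -0.015 and 0.015 m and height (world z) of carton below 0.022 m and angle between carton's own z axis and vertical below 0.08 rad and angle between the y axis of carton and the y axis of clamp, either way round below 0.2 rad and contact force between the fingers and carton below 0.1 N), for 0.2 s.
2. the knob has been turned until the jaw presses on the carton with at least 8 N (contact force between clamp and carton above 8 N), for 0.2 s.
At the end, for the whole second after the job is handed in: the carton stands upright (within 3 degrees), square (within 6 degrees) and within 15 mm of the clamp's middle line on the bed, pressed by the jaw with 8 to 20 N; the pawl is down in a tooth gap (under 0.1 rad) and the wheel is at rest, held by the pawl alone (contact force between clamp and carton between 8 and 20 N and x of carton in the frame of clamp between -0.015 and 0.015 m and y of carton in the frame of clamp below -0.04 m and angle between carton's own z axis and vertical below 0.06 rad and height (world z) of carton below 0.024 m and angle between the y axis of carton and the y axis of clamp, either way round below 0.1 rad and value of joint pawl below 0.1 rad and velocity of joint wheel between -0.03 and 0.03 rad/s and linear speed of carton below 0.01 m/s); the robot touches nothing.
It fails at once if the carton is crushed: the jaw presses on it with more than 24 N (contact force between clamp and carton above 24 N).
It fails at once if a bystander is moved by more than 30 mm (distance of any of flat_carton, cube_carton, jar_a, jar_b, vial_a, vial_b, tape_roll from where it was at the start of the episode above 0.03 m).
It also fails if it takes over 69 s, if anything falls off the work surface, if the arm or the gripper's body presses on something with over 40 N, if the wrist force passes 120 N, or if a joint passes its speed limit or range.

## Working session

There is one attempt and no reset: what is moved stays moved. The work goes in short steps, Python scripts to look and compute and a tool call to move; the robot and the scene stay as the last step left them, time stands still between calls to the robot, and variables do not carry over. Pictures are saved under pics/ and viewed, at most 10 in all, crops included, and the job is handed in when it is done.

Besides the shell and the picture viewer there is one more tool, called after "Emit:" by a JSON object that holds its "fn" and its "kwargs", one argument or row to a line. step_arm: Moves the arm, as the interface text tells. Its arguments: {"type":"object","properties":{"commands":{"type":"array"},"claw":{"type":"number"}},"required":["commands"]}

```bash
mkdir -p pics
python3 - <<'E'
from plant import bot, vision
import cv2
s=bot.sense(); print({k:s[k] for k in ("clock","ee_pos","tcp_rot","force","opening")})
for n in ("top","scene"):
    cv2.imwrite(f"pics/{n}0.png",vision.snapshot(n)); print(n,vision.calibration(n))
print(vision.calibration("wrist"))
E
```

```text
{'clock': 0.0, 'ee_pos': array([ 0.14437936, -0.530088  ,  0.17981412]), 'tcp_rot': array([ 9.91179834e-01,  1.32519208e-01, -3.46417940e-05, -1.09356229e-03]), 'force': array([ 0.5157823 ,  0.07318825, -0.07107458]), 'opening': 0.09424268745294659}
top {'camera_matrix': array([[486.72182354,   0.        , 316.54662613],
       [  0.        , 486.72182354, 246.6028905 ],
       [  0.        ,   0.        ,   1.        ]]), 'rvec': array([ 2.05213892, -2.16163017,  0.22542455]), 'tvec': array([0.06556963, 0.59220964, 0.90424979])}
scene {'camera_matrix': array([[587.8199808 ,   0.        , 324.84849527],
       [  0.        , 587.8199808 , 239.56451373],
       [  0.        ,   0.        ,   1.        ]]), 'rvec': array([ 2.00904713,  0.85488656, -0.4833609 ]), 'tvec': array([-0.40055186, -0.12731904,  1.50264095])}
{'camera_matrix': array([[343.67602404,   0.        , 321.84600213],
       [  0.        , 343.67602404, 241.76762071],
       [  0.        ,   0.        ,   1.        ]]), 'hand_eye': array([[-2.38635079e-04, -9.72136086e-01, -2.34417091e-01,
         6.77261851e-02],
       [ 9.99999845e-01, -1.14133728e-04, -5.44676694e-04,
         3.87056498e-05],
       [ 5.02744973e-04, -2.34417184e-01,  9.72135963e-01,
        -2.04437462e-01],
       [ 0.00000000e+00,  0.00000000e+00,  0.00000000e+00,
         1.00000000e+00]])}
```

View pics/top0.png

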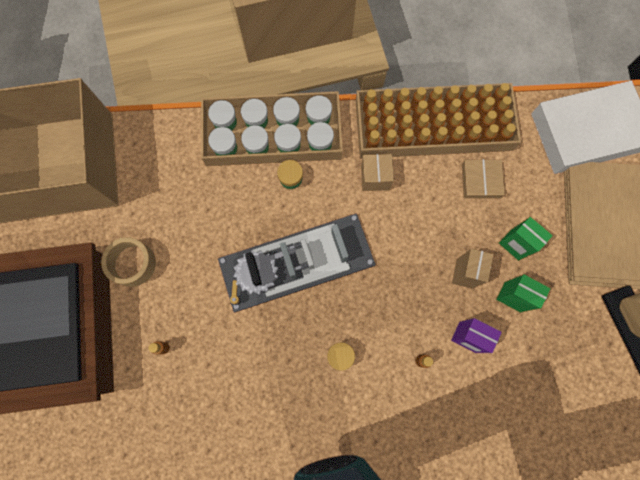

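View pics/scene0.png

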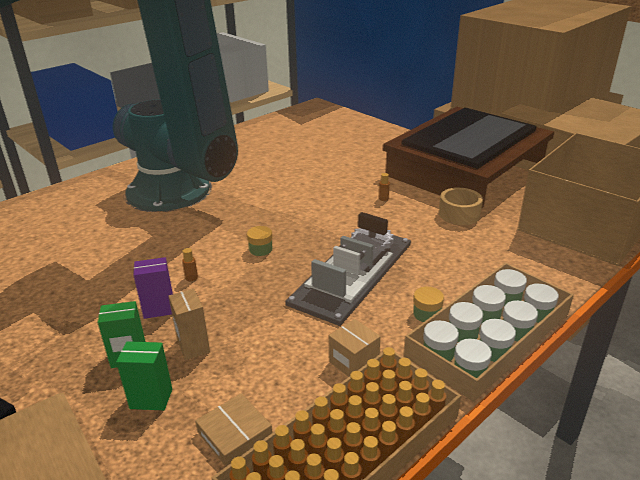

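The top view shows the carton near (475,267), and the clamp plate corners near (221,258), (357,216), (375,265) and (235,310). The knob is at about (254,268), at the left (+y) end. The scene view shows the carton upright at (190,325), close to a green and a purple look-alike. I'll zoom in on both.

```bash
cat > h.py <<'E'
import numpy as np, cv2
from plant import bot, vision
from scipy.spatial.transform import Rotation as R
def cam(n,s=None):
    c=vision.calibration(n); K=c["camera_matrix"]
    if n!="wrist":
        M=cv2.Rodrigues(c["rvec"])[0]; return K,M,c["tvec"]
    T=np.eye(4); T[:3,:3]=R.from_quat(s["tcp_rot"]).as_matrix(); T[:3,3]=s["ee_pos"]
    W=np.linalg.inv(T@c["hand_eye"]); return K,W[:3,:3],W[:3,3]
def back(c,uv,z):
    K,M,t=c; o=-M.T@t
    d=(M.T@np.linalg.inv(K)@np.c_[np.atleast_2d(uv),np.ones(len(np.atleast_2d(uv)))].T).T
    return o+d*((z-o[2])/d[:,2])[:,None]
def proj(c,P):
    K,M,t=c; return cv2.projectPoints(np.float64(np.atleast_2d(P)),cv2.Rodrigues(M)[0],t,K,None)[0][:,0]
E
python3 - <<'E'
from h import *
im=cv2.imread("pics/top0.png")
a=cv2.resize(im[205:320,210:385],None,fx=4,fy=4,interpolation=2)
b=cv2.resize(im[205:360,440:560],None,fx=4,fy=4,interpolation=2)
b=cv2.resize(im[230:300,440:510],None,fx=6,fy=6,interpolation=2)
cv2.imwrite("pics/a.png",a); cv2.imwrite("pics/b.png",b)
c=cam("top"); print(back(c,[[221,258],[357,216],[375,265],[235,310]],.012).round(4)); print(back(c,[[475,267]],.05), -c[1].T@c[2])
E
```

```text
[[ 0.5923  0.2352  0.012 ]
 [ 0.6681 -0.0548  0.012 ]
 [ 0.5606 -0.0849  0.012 ]
 [ 0.4825  0.2077  0.012 ]]
[[ 0.53958355 -0.27900403  0.05      ]] [0.38878314 0.03875193 1.009963  ]
```

View pics/a.png

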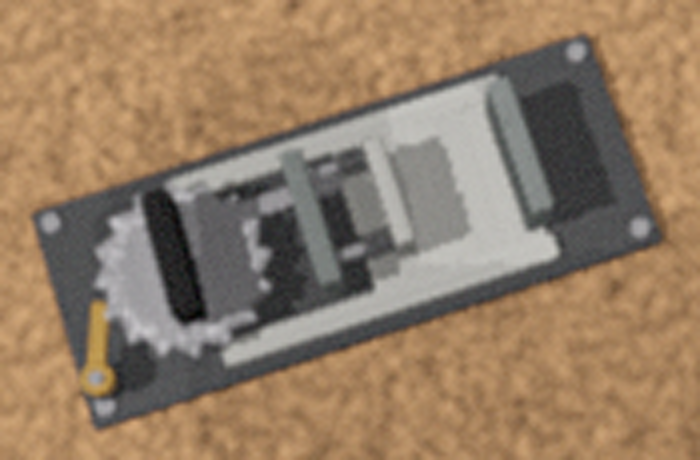

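View pics/b.png

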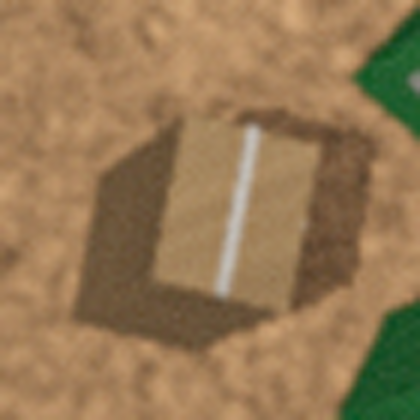

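Run:
```python
from h import *
c=cam("top")
a=(np.array([[33,215],[590,35],[663,240],[97,430]])+.5)/4-.5+[210,205]
b=(np.array([[184,116],[322,146],[294,310],[153,278]])+.5)/6-.5+[440,230]
def fit(obj,P):
    # rigid 2D
    o=obj-obj.mean(0);p=P-P.mean(0)
    th=np.arctan2((o[:,0]*p[:,1]-o[:,1]*p[:,0]).sum(),(o*p).sum())
    Rm=np.array([[np.cos(th),-np.sin(th)],[np.sin(th),np.cos(th)]])
    t=P.mean(0)-Rm@obj.mean(0); return th,t,np.linalg.norm(obj@Rm.T+t-P,axis=1)
A=back(c,a,.012)[:,:2]; B=back(c,b,.1)[:,:2]
for n,Q in(("clamp",A),("carton",B)): print(n,[np.linalg.norm(Q[i]-Q[(i+1)%4]).round(4) for i in range(4)])
# clamp: image left = +y (world) ; corner order: (+y, far x), (-y, far x), (-y,near),( +y,near); own x = ?
th,t,e=fit(np.array([[.06,.17],[.06,-.14],[-.06,-.14],[-.06,.17]]),A); print("clamp",th,np.degrees(th),t,e)
Rm=np.array([[np.cos(th),-np.sin(th)],[np.sin(th),np.cos(th)]])
print("knob",Rm@[0,.1]+t)
th2,t2,e2=fit(np.array([[.028,.022],[.028,-.022],[-.028,-.022],[-.028,.022]]),B); print("carton",np.degrees(th2),t2,e2)
s=bot.sense(); M=R.from_quat(s["tcp_rot"]).as_matrix(); print("tool x,y",M[:,0].round(3),M[:,1].round(3))
# features heights in clamp frame from crop a
def inv(px,z):
    return (back(c,(np.array(px)+.5)/4-.5+[210,205],z)[:,:2]-t)@Rm
print("knob ends",inv([[157,190],[187,320]],.088).round(4))
print("jaw top -y edge",inv([[385,140],[412,248]],.070).round(4))
print("carriage",inv([[293,150],[328,282]],.068).round(4))
print("stop inner",inv([[488,92],[530,222]],.076).round(4))
print("bedplate", inv([[495,75],[558,250]],.018).round(4))
```

```text
clamp [np.float64(0.3084), np.float64(0.1165), np.float64(0.3072), np.float64(0.1179)]
carton [np.float64(0.0441), np.float64(0.0539), np.float64(0.0446), np.float64(0.0537)]
clamp 0.27101636780496074 15.528094054189454 [0.58037182 0.06319989] [0.00152058 0.00179132 0.00242612 0.00157165]
knob [0.55360074 0.15954982]
carton -16.530956452991507 [ 0.53528753 -0.27103033] [0.00140975 0.00083935 0.00127082 0.00105962]
tool x,y [0.965 0.263 0.   ] [ 0.263 -0.965 -0.002]
knob ends [[ 0.0326  0.0979]
 [-0.0326  0.1025]]
jaw top -y edge [[ 0.0252 -0.0153]
 [-0.0306 -0.0109]]
carriage [[ 0.0353  0.0295]
 [-0.0332  0.0333]]
stop inner [[ 0.0308 -0.071 ]
 [-0.0377 -0.0693]]
bedplate [[ 0.0521 -0.0837]
 [-0.0467 -0.0842]]
```

Clamp: yaw 15.5°, origin (0.580, 0.063). Carton: centre (0.535, -0.271), yaw -16.5°. The measured sizes come within about 3 mm of the given ones. Next I go above the carton.

Emit:
{"fn": "step_arm", "kwargs": {
  "commands": [
    [[0.0445, -0.0147, 0, 0], [0.0445, -0.0147, 0, 0], [0.0445, -0.0147, 0, 0], [0.0445, -0.0147, 0, 0], [0.0445, -0.0147, 0, 0], [0.0445, -0.0147, 0, 0], [0.0445, -0.0147, 0, 0], [0.0445, -0.0147, 0, 0], [0.0445, -0.0147, 0, 0], [0.0445, -0.0147, 0, 0], [0, 0, 0, -8.5], [0, 0, 0, -8.5]]
  ],
  "claw": -1
}}

```text
clock: 1.3
ee_pos: [0.5362, -0.2703, 0.1796]
tcp_rot: [0.959, 0.282, -0.001, -0.001]
force: [-0.5, -1.4, 0.9]
opening: 0.0941
gripper_force: 0.0
```

Emit:
{"fn": "step_arm", "kwargs": {
  "commands": [
    [[0, 0, 0, -8.5], [0, 0, 0, -8.5], [0, 0, 0, -8.5], [0, 0, 0, -8.5], [0, 0, 0, -7.3], [0, 0, 0, 0], [0, 0, 0, 0], [0, 0, 0, 0]]
  ]
}}

```text
clock: 2.1
ee_pos: [0.5351, -0.2719, 0.1807]
tcp_rot: [0.802, 0.598, -0.0, -0.0]
force: [0.2, 0.2, -0.3]
opening: 0.0943
gripper_force: 0.0
```

Run:
```python
from h import *
s=bot.sense(); im=vision.snapshot("wrist"); c=cam("wrist",s)
print(s["ee_pos"],R.from_quat(s["tcp_rot"]).as_matrix().round(3).tolist())
th=np.radians(-16.53);Rm=np.array([[np.cos(th),-np.sin(th)],[np.sin(th),np.cos(th)]])
P=np.array([[.028,.022],[.028,-.022],[-.028,-.022],[-.028,.022]])@Rm.T+[.5353,-.2710]
q=proj(c,np.c_[P,np.full(4,.1)]); print(q.round(1))
cv2.polylines(im,[q.astype(int)],True,(255,0,255),1)
cv2.imwrite("pics/w1.png",im)
```

```text
[ 0.53514003 -0.27191701  0.18069731] [[0.285, 0.958, -0.0], [0.958, -0.285, 0.0], [0.0, -0.0, -1.0]]
[[355.2 214. ]
 [354.1 264.3]
 [289.5 264.3]
 [288.3 214. ]]
```

View pics/w1.png

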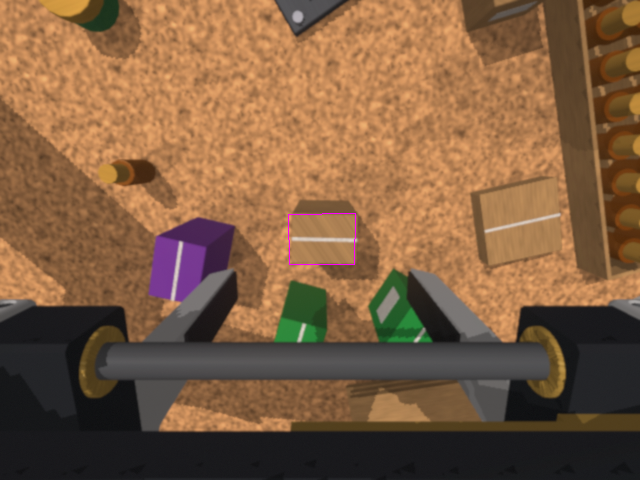

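The wrist view shows the projected outline (289–355, 214–264) lying on the carton top. The fingers are clear of the purple and green cartons, so I descend, grip and lift.

Emit:
{"fn": "step_arm", "kwargs": {
  "commands": [
    [[0, 0, 0.035, 0], [0, 0, 0.035, 0], [0, 0, 0.035, 0], [0, 0, 0.02, 0], [0, 0, 0, 0], [0, 0, 0, 0]]
  ]
}}

```text
clock: 2.75
ee_pos: [0.5354, -0.2721, 0.0564]
tcp_rot: [0.801, 0.598, -0.0, 0.0]
force: [-0.5, 0.1, -0.0]
opening: 0.0943
gripper_force: 0.0
```

Emit:
{"fn": "step_arm", "kwargs": {
  "commands": [
    [[0, 0, 0, 0], [0, 0, 0, 0], [0, 0, 0, 0], [0, 0, 0, 0], [0, 0, 0, 0], [0, 0, 0, 0], [0, 0, 0, 0], [0, 0, 0, 0]]
  ],
  "claw": 1
}}

```text
clock: 3.55
ee_pos: [0.5356, -0.2721, 0.0564]
tcp_rot: [0.801, 0.599, 0.0, 0.0]
force: [0.4, -0.3, 2.8]
opening: 0.056
gripper_force: 29.9
```

Emit:
{"fn": "step_arm", "kwargs": {
  "commands": [
    [[0, 0, -0.02, 0], [0, 0, -0.035, 0], [0, 0, -0.035, 0], [0, 0, -0.035, 0], [0, 0, 0, 0]]
  ]
}}

```text
clock: 4.05
ee_pos: [0.5375, -0.2734, 0.187]
tcp_rot: [0.801, 0.598, 0.002, 0.005]
force: [0.2, -0.6, -1.6]
opening: 0.0559
gripper_force: 29.9
```

Emit:
{"fn": "step_arm", "kwargs": {
  "commands": [
    [[0.0374, -0.004, 0, 0], [0.0374, -0.004, 0, 0], [0.0374, -0.004, 0, 0], [0.0374, -0.004, 0, 0], [0.0374, -0.004, 0, 0], [0.0374, -0.004, 0, 0], [0.0374, -0.004, 0, 0], [0.0374, -0.004, 0, 0], [0, 0, 0, -8], [0, 0, 0, -8], [0, 0, 0, -8], [0, 0, 0, -8]]
  ]
}}

```text
clock: 5.25
ee_pos: [0.5882, 0.0243, 0.178]
tcp_rot: [0.603, 0.798, -0.001, -0.002]
force: [-0.6, -0.1, -1.4]
opening: 0.0556
gripper_force: 29.9
```

Emit:
{"fn": "step_arm", "kwargs": {
  "commands": [
    [[0, 0, 0, 0], [0, 0, 0, 0], [0, 0, 0, 0]]
  ]
}}

```text
clock: 5.55
ee_pos: [0.589, 0.024, 0.1799]
tcp_rot: [0.606, 0.796, -0.0, -0.001]
force: [-0.0, -0.5, -1.8]
opening: 0.056
gripper_force: 29.9
```

Run:
```python
from h import *
s=bot.sense(); im=vision.snapshot("wrist"); c=cam("wrist",s)
print(s["ee_pos"],R.from_quat(s["tcp_rot"]).as_matrix().round(3).tolist())
th=.27102;Rm=np.array([[np.cos(th),-np.sin(th)],[np.sin(th),np.cos(th)]]);t=np.array([.58037,.0632])
W=lambda p,z: np.c_[np.array(p)@Rm.T+t,np.full(len(p),z)]
for p,z,col in (([[-.028,-.013],[.028,-.013]],.07,(0,0,255)),([[-.035,-.07],[.035,-.07]],.076,(255,0,0)),([[-.035,.031],[.035,.031]],.068,(0,255,255)),([[-.032,.1],[.032,.1]],.088,(0,255,0)),([[.06,.17],[.06,-.14],[-.06,-.14],[-.06,.17]],.012,(255,0,255))):
    q=proj(c,W(p,z)); print(q.round(0).tolist()); cv2.polylines(im,[q.astype(int)],len(p)>2,col,1)
cv2.imwrite("pics/w2.png",im)
```

```text
[0.58896304 0.02399503 0.17993187] [[-0.266, 0.964, -0.002], [0.964, 0.266, 0.0], [0.0, -0.002, -1.0]]
[[294.0, 205.0], [355.0, 204.0]]
[[287.0, 266.0], [362.0, 266.0]]
[[285.0, 155.0], [363.0, 155.0]]
[[284.0, 65.0], [365.0, 65.0]]
[[387.0, 6.0], [375.0, 307.0], [273.0, 307.0], [261.0, 6.0]]
```

View pics/w2.png

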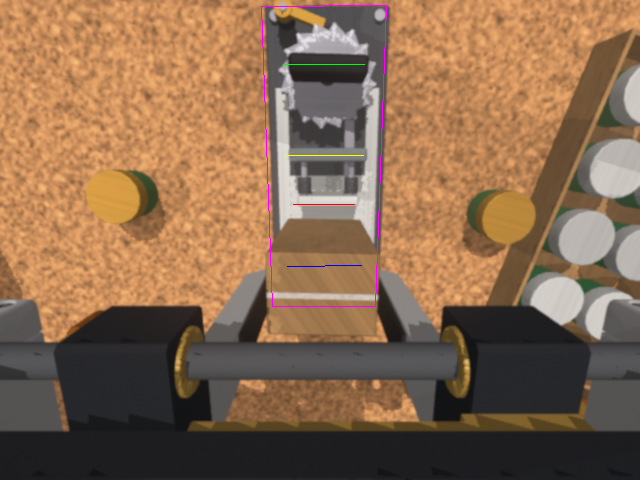

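The wrist view shows the held carton centred over the bed. The jaw's front edge is near row 205, where the projection puts it, and the knob at (328,65) sits about 3 px right of its projection, so the clamp yaw is about 1° less than estimated. I make a small correction and lower.

Emit:
{"fn": "step_arm", "kwargs": {
  "commands": [
    [[-0.002, 0.0028, 0, 0.8], [0, 0, 0.025, 0], [0, 0, 0.025, 0], [0, 0, 0.025, 0], [0, 0, 0.015, 0], [0, 0, 0.01, 0], [0, 0, 0.003, 0], [0, 0, 0, 0], [0, 0, 0, 0]]
  ]
}}

```text
clock: 6.5
ee_pos: [0.5936, 0.0228, 0.0794]
tcp_rot: [0.611, 0.792, 0.001, 0.001]
force: [0.8, 0.0, -1.6]
opening: 0.0555
gripper_force: 29.9
```

Emit:
{"fn": "step_arm", "kwargs": {
  "commands": [
    [[-0.0005, -0.001, 0.002, 0], [0, 0, 0.002, 0], [0, 0, 0, 0], [0, 0, 0, 0]]
  ]
}}

```text
clock: 6.9
ee_pos: [0.5921, 0.022, 0.0744]
tcp_rot: [0.611, 0.792, 0.0, 0.001]
force: [0.2, -0.1, -0.0]
opening: 0.0559
gripper_force: 29.9
```

The z force went from -1.6 N to 0, so the carton is resting on the bed. I release and rise.

Emit:
{"fn": "step_arm", "kwargs": {
  "commands": [
    [[0, 0, 0, 0], [0, 0, 0, 0], [0, 0, 0, 0], [0, 0, 0, 0], [0, 0, 0, 0], [0, 0, 0, 0]]
  ],
  "claw": -1
}}

```text
clock: 7.5
ee_pos: [0.5918, 0.0221, 0.074]
tcp_rot: [0.611, 0.792, -0.0, 0.0]
force: [0.2, -0.1, -0.2]
opening: 0.0939
gripper_force: 0.0
```

Emit:
{"fn": "step_arm", "kwargs": {
  "commands": [
    [[0, 0, -0.03, 0], [0, 0, -0.04, 0], [0, 0, -0.04, 0], [0, 0, -0.03, 0], [0, 0, 0, 0], [0, 0, 0, 0], [0, 0, 0, 0]]
  ]
}}

```text
clock: 8.2
ee_pos: [0.5909, 0.0221, 0.2117]
tcp_rot: [0.611, 0.792, -0.001, -0.001]
force: [-0.8, -0.1, -0.5]
opening: 0.0942
gripper_force: 0.0
```

Run:
```python
from h import *
s=bot.sense(); im=vision.snapshot("wrist"); c=cam("wrist",s)
print(s["clock"],s["ee_pos"],R.from_quat(s["tcp_rot"]).as_matrix().round(3).tolist(),s["wrist_torque"])
cv2.imwrite("pics/w3raw.png",im); np.save("c3.npy",np.r_[s["ee_pos"],s["tcp_rot"]])
cv2.imwrite("pics/w3.png",cv2.resize(im[0:300,200:460],None,fx=2,fy=2,interpolation=2))
```

```text
8.2 [0.59088174 0.0221299  0.21172058] [[-0.254, 0.967, -0.004], [0.967, 0.254, 0.0], [0.001, -0.003, -1.0]] [ 0.00700158 -0.13972777  0.0182919 ]
```

View pics/w3.png

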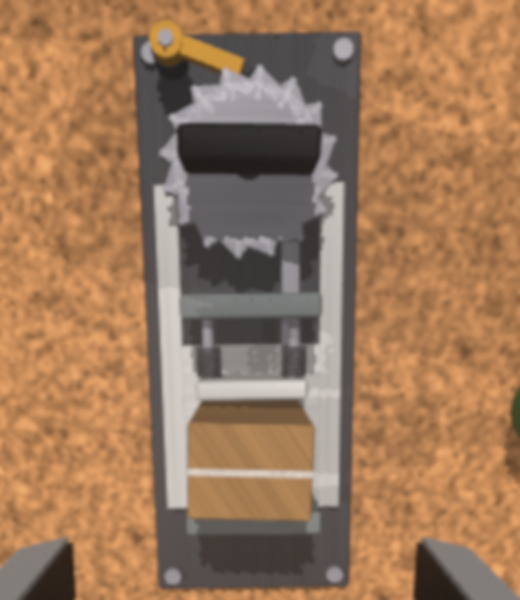

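The carton stands square in the clamp, with its top at crop (187–314, 422–520). The knob's far top edge runs from crop (180,125) to (320,125). I refit the clamp pose and locate the knob.

Run:
```python
from h import *
p=np.load("c3.npy"); c=cam("wrist",dict(ee_pos=p[:3],tcp_rot=p[3:]))
px=lambda L:(np.array(L)+.5)/2-.5+[200,0]
A=back(c,px([[360,33],[350,587],[160,587],[135,33]]),.012)[:,:2]
obj=np.array([[.06,.17],[.06,-.14],[-.06,-.14],[-.06,.17]])
o=obj-obj.mean(0);q=A-A.mean(0);th=np.arctan2((o[:,0]*q[:,1]-o[:,1]*q[:,0]).sum(),(o*q).sum())
Rm=np.array([[np.cos(th),-np.sin(th)],[np.sin(th),np.cos(th)]]);t=A.mean(0)-Rm@obj.mean(0)
print(np.degrees(th),t,np.linalg.norm(obj@Rm.T+t-A,axis=1).round(4))
k=Rm@[0,.1]+t
inv=lambda L,z:((back(c,px(L),z)[:,:2]-t)@Rm).round(4)
print("knob from plate",k,"bar far edge in clamp",inv([[180,125],[320,125]],.088))
e=back(c,px([[180,125],[320,125]]),.088)[:,:2]; d=e[1]-e[0]; print("len",np.linalg.norm(d),"yaw",np.degrees(np.arctan2(d[1],d[0])))
u=d/np.linalg.norm(d); n=np.array([-u[1],u[0]]); kb=e.mean(0)-.008*n; print("knob from bar",kb)
print("carton top",inv([[187,422],[314,422],[314,520],[187,520]],.118))
print("jaw top far/near",inv([[198,382],[305,382],[198,399],[305,399]],.07),"stop outer",inv([[187,533],[320,533]],.076))
```

```text
15.529530925284092 [0.58357787 0.06517139] [0.0022 0.0002 0.0016 0.001 ]
knob from plate [0.55680437 0.16152065] bar far edge in clamp [[-0.0307  0.1069]
 [ 0.0304  0.1059]]
len 0.061092177126915864 yaw 14.667857714321736
knob from bar [0.55696419 0.15989635]
carton top [[-0.0294 -0.0193]
 [ 0.0261 -0.02  ]
 [ 0.0265 -0.0646]
 [-0.0309 -0.0639]]
jaw top far/near [[-0.0275 -0.0062]
 [ 0.0261 -0.0069]
 [-0.0277 -0.0147]
 [ 0.0261 -0.0154]] stop outer [[-0.0351 -0.0832]
 [ 0.0338 -0.0842]]
```

Emit:
{"fn": "step_arm", "kwargs": {
  "commands": [
    [[0.0355, 0.0005, 0, 0], [0.0355, 0.0005, 0, 0], [0.0355, 0.0005, 0, 0], [0.0355, 0.0005, 0, 0], [0, 0, 0, -8.5], [0, 0, 0, -8.5], [0, 0, 0, -8.5], [0, 0, 0, -8.5], [0, 0, 0, -8.5], [0, 0, 0, -8.5], [0, 0, 0, -8.5], [0, 0, 0, -8.5]]
  ],
  "claw": 0
}}

```text
clock: 9.45
ee_pos: [0.5567, 0.1598, 0.2116]
tcp_rot: [0.06, 0.998, -0.001, -0.002]
force: [0.2, -0.1, 0.6]
opening: 0.0468
gripper_force: 0.0
```

Emit:
{"fn": "step_arm", "kwargs": {
  "commands": [
    [[0, 0, 0, -8.5], [0, 0, 0, -8.5], [0, 0, 0, -5.3], [0, 0, 0.03, 0], [0, 0, 0.03, 0], [0, 0, 0, 0], [0, 0, 0, 0], [0, 0, 0, 0]]
  ]
}}

```text
clock: 10.25
ee_pos: [0.5583, 0.1601, 0.1553]
tcp_rot: [-0.131, 0.991, 0.0, 0.001]
force: [-0.1, -0.5, -0.8]
opening: 0.0469
gripper_force: 0.0
```

```bash
cat > st.py <<'E'
from h import *
s=bot.sense();M=R.from_quat(s["tcp_rot"]).as_matrix()
print(s["clock"],"pos",s["ee_pos"].round(4),"yaw_y",np.degrees(np.arctan2(M[1,1],M[0,1])).round(2),"F",s["force"].round(2),"T",s["wrist_torque"].round(4),"q6",s["qpos"][5].round(3),s["joint_efforts"].round(3),s["opening"].round(4))
E
python3 st.py; python3 -c "
from h import *
s=bot.sense();M=R.from_quat(s['tcp_rot']).as_matrix(); print((M.T@(np.array([.5568,.160,.055])-s['ee_pos'])).round(4))"
```

```text
[0.0017 0.0003 0.1003]Traceback (most recent call last):
  File "st.py", line 3, in <module>
    print(s["clock"],"pos",s["ee_pos"].round(4),"yaw_y",np.degrees(np.arctan2(M[1,1],M[0,1])).round(2),"F",s["force"].round(2),"T",s["wrist_torque"].round(4),"q6",s["qpos"][5].round(3),s["joint_efforts"].round(3),s["opening"].round(4))
                                                                                                                                                                                                                     ^^^^^^^^^^^^^^^^^^
AttributeError: 'float' object has no attribute 'round'
```

Emit:
{"fn": "step_arm", "kwargs": {
  "commands": [
    [[0.0015, 0, 0.03, 0], [0, 0, 0.03, 0], [0, 0, 0.025, 0], [0, 0, 0.013, 0], [0, 0, 0, 0], [0, 0, 0, 0]]
  ]
}}

```text
clock: 10.85
ee_pos: [0.5574, 0.1598, 0.0577]
tcp_rot: [-0.131, 0.991, 0.0, 0.001]
force: [-0.0, -1.1, 0.7]
opening: 0.0472
gripper_force: 0.0
```

```bash
sed -i 's/s\["opening"\].round(4)/round(s["opening"],4)/' st.py; python3 st.py
```

```text
10.85 pos [0.5574 0.1598 0.0577] yaw_y 105.03 F [-0.04 -1.08  0.74] T [ 0.0459 -0.1599  0.0137] q6 -1.652 [-2.0000e-03 -3.6534e+01 -2.7864e+01 -2.2000e-02  9.7000e-02  0.0000e+00] 0.0472
```

Emit:
{"fn": "step_arm", "kwargs": {
  "commands": [
    [[0, 0, 0, 0], [0, 0, 0, 0], [0, 0, 0, 0], [0, 0, 0, 0], [0, 0, 0, 0], [0, 0, 0, 0]]
  ],
  "claw": 1
}}

```text
clock: 11.45
ee_pos: [0.5561, 0.1611, 0.0566]
tcp_rot: [-0.131, 0.991, 0.001, 0.0]
force: [-0.9, 5.2, 2.6]
opening: 0.0156
gripper_force: 30.0
```

```bash
python3 st.py
```

```text
11.45 pos [0.5561 0.1611 0.0566] yaw_y 105.05 F [-0.9   5.23  2.57] T [ 1.0401  0.151  -0.105 ] q6 -1.651 [ -2.885 -36.087 -27.747  -1.798  -0.093  -0.107] 0.0156
```

The knob is gripped (opening 15.6 mm). Next I turn to 0.1 rad past the first tooth.

Emit:
{"fn": "step_arm", "kwargs": {
  "commands": [
    [[0, 0.001, 0, 5], [0, 0, 0, 6], [0, 0, 0, 6], [0, 0, 0, 6], [0, 0, 0, 5.3], [0, 0, 0, 0], [0, 0, 0, 0], [0, 0, 0, 0]]
  ]
}}

```text
clock: 12.25
ee_pos: [0.5561, 0.1611, 0.0566]
tcp_rot: [0.115, 0.993, 0.0, 0.0]
force: [-1.3, 4.3, 4.0]
opening: 0.0156
gripper_force: 30.0
```

```bash
python3 st.py
```

```text
12.25 pos [0.5561 0.1611 0.0566] yaw_y 76.82 F [-1.25  4.3   4.03] T [0.855  0.1133 0.015 ] q6 -1.157 [-2.3760e+00 -3.5064e+01 -2.6932e+01 -1.4270e+00 -1.0700e-01 -4.0000e-03] 0.0156
```

Emit:
{"fn": "step_arm", "kwargs": {
  "commands": [
    [[0, 0, 0, 6], [0, 0, 0, 6], [0, 0, 0, 6], [0, 0, 0, 4.5], [0, 0, 0, 0], [0, 0, 0, 0], [0, 0, 0, 0]]
  ]
}}

```text
clock: 12.95
ee_pos: [0.5561, 0.161, 0.0565]
tcp_rot: [0.306, 0.952, 0.001, 0.0]
force: [-1.2, 4.8, 5.8]
opening: 0.0152
gripper_force: 30.0
```

```bash
python3 st.py
```

```text
12.95 pos [0.5561 0.161  0.0565] yaw_y 54.37 F [-1.15  4.8   5.82] T [0.8902 0.1151 0.0165] q6 -0.766 [-2.6760e+00 -3.4558e+01 -2.6557e+01 -1.5630e+00 -1.4300e-01 -4.0000e-03] 0.0152
```

No load yet after two teeth, so on to tooth 3.

Emit:
{"fn": "step_arm", "kwargs": {
  "commands": [
    [[0, 0, 0, 6], [0, 0, 0, 6], [0, 0, 0, 6], [0, 0, 0, 4.5], [0, 0, 0, 0], [0, 0, 0, 0], [0, 0, 0, 0]]
  ]
}}

```text
clock: 13.65
ee_pos: [0.5561, 0.161, 0.0565]
tcp_rot: [0.486, 0.874, 0.001, 0.0]
force: [-1.5, 4.3, 5.7]
opening: 0.0157
gripper_force: 30.0
```

```bash
python3 st.py; sed -i 's/^print/for i in range(0):pass\nprint/' st.py
```

```text
13.65 pos [0.5561 0.161  0.0565] yaw_y 31.89 F [-1.52  4.3   5.66] T [0.7782 0.1374 0.1232] q6 -0.373 [ -2.749 -34.568 -26.583  -1.5    -0.168   0.091] 0.0157
```

The torque rose by about 0.1 Nm, or roughly 6.5 N at tooth 3. One more tooth should give about 13.5 N held and 12–12.5 N once released.

Emit:
{"fn": "step_arm", "kwargs": {
  "commands": [
    [[0, 0, 0, 6], [0, 0, 0, 6], [0, 0, 0, 6], [0, 0, 0, 4.5], [0, 0, 0, 0], [0, 0, 0, 0], [0, 0, 0, 0]]
  ]
}}

```text
clock: 14.35
ee_pos: [0.5561, 0.161, 0.0565]
tcp_rot: [0.647, 0.763, 0.001, 0.0]
force: [-1.5, 4.8, 5.1]
opening: 0.0154
gripper_force: 30.1
```

```bash
python3 st.py
```

```text
14.35 pos [0.5561 0.161  0.0565] yaw_y 9.41 F [-1.52  4.79  5.13] T [0.7542 0.1412 0.204 ] q6 0.019 [ -2.839 -34.583 -26.616  -1.446  -0.207   0.198] 0.0154
```

About 0.19–0.2 Nm of load, or 12.5–13 N. The wheel is 0.1 rad past tooth 4. I release gently and rise.

Emit:
{"fn": "step_arm", "kwargs": {
  "commands": [
    [[0, 0, 0, 1], [0, 0, 0, 0], [0, 0, 0, 0]]
  ]
}}

```text
clock: 14.65
ee_pos: [0.5561, 0.161, 0.0565]
tcp_rot: [0.653, 0.757, 0.0, 0.0]
force: [-1.4, 4.4, 5.9]
opening: 0.0156
gripper_force: 30.1
```

Emit:
{"fn": "step_arm", "kwargs": {
  "commands": [
    [[0, 0, 0, 0], [0, 0, 0, 0], [0, 0, 0, 0], [0, 0, 0, 0], [0, 0, 0, 0]]
  ],
  "claw": 0
}}

```text
clock: 15.15
ee_pos: [0.5557, 0.1601, 0.0554]
tcp_rot: [0.655, 0.756, -0.001, -0.0]
force: [0.1, 0.1, 0.6]
opening: 0.0469
gripper_force: 0.0
```

Emit:
{"fn": "step_arm", "kwargs": {
  "commands": [
    [[0, 0, -0.02, 0], [0, 0, -0.04, 0], [0, 0, -0.04, 0], [0, 0, -0.04, 0], [-0.04, 0, 0, 0], [-0.04, 0, 0, 0], [-0.04, 0, 0, 0], [-0.04, 0, 0, 0], [0, 0, 0, 0], [0, 0, 0, 0], [0, 0, 0, 0]]
  ]
}}

```text
clock: 16.25
ee_pos: [0.5787, 0.003, 0.1959]
tcp_rot: [0.654, 0.756, 0.0, -0.0]
force: [-0.1, -0.1, -0.5]
opening: 0.0468
gripper_force: 0.0
```

```bash
python3 st.py
python3 - <<'E'
from h import *
s=bot.sense(); im=vision.snapshot("wrist"); np.save("c4.npy",np.r_[s["ee_pos"],s["tcp_rot"]])
cv2.imwrite("pics/w4raw.png",im); cv2.imwrite("pics/w4.png",cv2.resize(im[0:300,180:480],None,fx=2,fy=2,interpolation=2))
E
```

```text
16.25 pos [0.5787 0.003  0.1959] yaw_y 8.28 F [-0.11 -0.06 -0.53] T [-0.0395 -0.0416 -0.0218] q6 -0.237 [-6.5300e-01 -3.6546e+01 -3.0307e+01  2.5000e-02  2.6000e-02  2.0000e-03] 0.0468
```

View pics/w4.png

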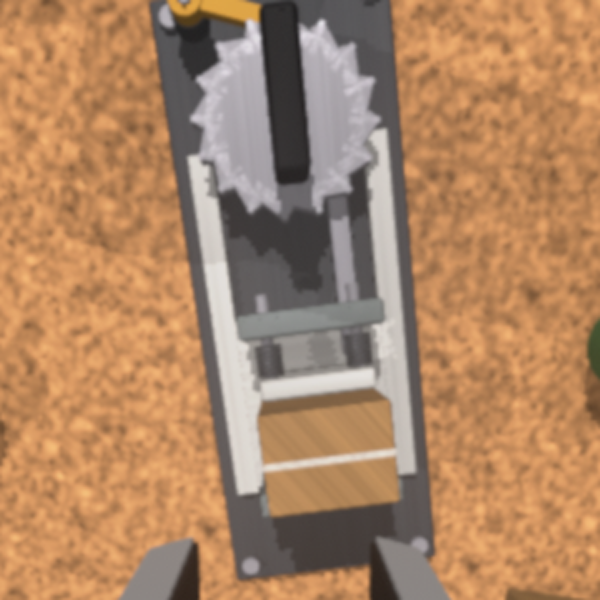

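The carton is pressed against the stop, the pawl is in a gap, and the bar has turned about 90°. As a check, I compare the spring gap before and after.

Run:
```python
from h import *
th=np.radians(15.4);Rm=np.array([[np.cos(th),-np.sin(th)],[np.sin(th),np.cos(th)]]);t=np.array([.5832,.0646])
def f(n,off,L,z):
    p=np.load(n);c=cam("wrist",dict(ee_pos=p[:3],tcp_rot=p[3:]))
    return ((back(c,(np.array(L)+.5)/2-.5+[off,0],z)[:,:2]-t)@Rm).round(4)
for n,o,A,B in(("c3.npy",200,[[182,295],[320,293]],[[198,382],[305,382]]),("c4.npy",180,[[238,320],[383,302]],[[260,380],[374,370]])):
    a,b=f(n,o,A,.068),f(n,o,B,.07); print(a.tolist(),b.tolist(),(a-b)[:,1].mean())
C=f("c4.npy",180,[[260,415],[390,402],[398,500],[270,516]],.118); print("carton",C.tolist(),C.mean(0)); d=C[1]-C[0];print(np.degrees(np.arctan2(d[1],d[0])))
```

```text
[[-0.0337, 0.0363], [0.0337, 0.0365]] [[-0.0269, -0.0058], [0.0266, -0.0064]] 0.042499999999999996
[[-0.0339, 0.011], [0.0345, 0.0107]] [[-0.0272, -0.0179], [0.0272, -0.0199]] 0.02975
carton [[-0.027, -0.0282], [0.0267, -0.0295], [0.0264, -0.0714], [-0.0285, -0.0717]] [-0.0006 -0.0502]
-1.3867777991740982
```

Spring compression is about 11.6–12.7 mm (14–15 N), and the torque gives about 12 N, both inside 8–20 N. The carton is square to within 1.4° and centred. Handing in.

```bash
python3 -c "
from plant import bot
print(bot.hand_in())"
```

```text
the job is handed in; nothing more can be done
None
```

I handed the job in: the carton stands square in the clamp, held by the pawl at tooth 4 with an estimated 12–15 N, and the robot is clear; the hand-in gave no verdict.

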